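# Set a check weight on the balance with sprung tongs

## Robot

A 6-joint arm with a two-finger parallel gripper is mounted at the origin on a cart in front of the work surface, level with it; the furniture and walls round the work are solid. World frame = base frame: x ahead of the robot, y to its left, z up, the work surface at z = 0. Lengths are in m, angles in rad, forces in N, time in s.
With the tool pointing down it reaches from about 0.35 to 0.975 m from the base axis. Payload 7.1 kg.
Tool frame: the origin (TCP) lies midway between the tips of the shut fingers; the grasp point (between the pads) lies 19 mm behind it; z points along the fingers, y is the line along which they close (so a half turn about z gives the same grasp; the last joint's range is limited). The gripper opens to 88 mm and grips with 3 to 60 N. Pads are 20 mm wide; open, the fingers measure 115 mm over their backs; the gripper's body (75 mm by 178 mm) begins 61 mm behind the grasp point.
Start: joints at [-1.332, 0.423, 1.63, -0, 1.089, -0.019], TCP at [0.159, -0.604, 0.223] pointing down, gripper open.
Joint ranges: [-3, 3], [-0.9, 2.11], [0.09, 2.58], [-1.31, 4.45], [0.11, 2.69], [-2.54, 2.54]. Speed limits (rad/s): [2.39, 2.39, 3.01, 3.14, 3.14, 3.14].

## Interface

Orientations are given as a unit quaternion [w, x, y, z].
In Python, from station import move_pose, movel, movej, command_gripper, wait, inverse_kinematics, read_camera, camera_info, MotionError, job_done, get_time, get_joint_pos, get_qvel, get_effort, get_tcp_pos, get_ee_rot, get_ft_force, get_ft_torque, get_grip_width, get_finger_force gives the robot as it stands. Calls block until the motion is done:
- move_pose(position, orientation): joint-space move of the TCP to a pose.
- movel(position, frame=None, v=0.15, until_force=None): straight line of the TCP; frame=None keeps the orientation; v is the mean speed in m/s. With until_force (N) it stops when the force on the tool has changed by that much, and returns True; else False.
- movej(angles): joint-space move.
- command_gripper(opening): opening from 0.0 (shut) to 1.0 (fully open); the grip force is fixed at half the most; returns when the fingers have stopped.
- wait(seconds).
- inverse_kinematics(position, orientation): joint angles nearest the present ones, or None.
- read_camera(name): name is "scene" or "top"; returns the picture (480x640x3 uint8, red, green, blue); there is no depth.
- camera_info(name): a dict with "intrinsics" (3x3 intrinsics, pixels), "T" (4x4, takes a point from camera to world coordinates). Camera axes: x right, y up, looking along -z (the intrinsics and any distortion apply to the point x, -y, -z); pixel columns grow to the right and rows downward; lengths in m; the calibration is good to about 2 mm. A picture is of the moment at which its call begins. camera_info takes no time and is no camera call.
A pose or a line that the arm cannot do raises MotionError and nothing moves.
- job_done(): hands the job in; it is judged then, once.
Readings, each from a call of its own:
- get_time(): time.
- get_joint_pos(): joint angles.
- get_qvel(): joint speeds.
- get_effort(): joint torques, N m.
- get_tcp_pos(): TCP position.
- get_ee_rot(): TCP orientation.
- get_ft_force(): force on the tool from outside, world axes, zero at the start.
- get_ft_torque(): the same for the moment, N m.
- get_grip_width(): opening from 0.0 (shut) to 1.0 (fully open).
- get_finger_force(): force on a finger pad.
Only numpy, scipy, OpenCV 4.12 (cv2) and the standard library are available. Lean on these libraries where they do the work, as an engineer would, in place of code of your own. Each camera call takes 0.05 s, during which the arm holds its last target. There are 200 camera calls.

## Task

Check weights must not be handled directly: pick up the sprung tongs, squeeze them shut on the smaller of the two knobbed steel weights, and set it down upright (do not drop it) on the middle of the balance pan, within the inner groove. Release it there and put the tongs back down on the worktop, resting on heel and jaws as they were, clear of the balance. The gripper itself must never touch the small weight, do not lean hard on the balance, and leave the large weight and the vial where they are.

Things in the scene. Friction and masses are not known exactly. Their poses are not given: they have to be found in the camera images.
- tongs: Sprung tongs, 185 mm long, 0.08 kg, resting on the worktop. Origin on their underside below the middle of the finger grips; x from heel to jaws, z up. Upright black round heel at x = -70 mm: 36 mm diameter, z = 0 to 42 mm. Two flat steel arms at z = 24 to 38 mm, hinged in the heel, lead to cranked steel jaws at x = 85 mm. Heel foot and jaw ends are equally low.
- tongs_grip (a point): Point between the two black ribbed finger grips on the outsides of the arms, 32 mm above the tongs' underside; axes as tongs. Grips: 36 mm long in x, z = 22 to 42 mm above the underside, about 48 mm across (y) when sprung open, 36 mm with the small weight in the jaws, 31 mm shut. Squeeze them across y: 5 N to start, 8 N at 36 mm.
- tongs_jaws (a point): Point between the jaws, 85 mm ahead (x) of the grips, 10 mm above the underside; axes as tongs. Jaws: vertical plates from the underside up 36 mm, each a shallow V open inward, 24 mm long in x, that centres a round thing. Sprung open: 45 mm apart at the V bottoms, 37 mm at their edges, 55 mm outside. With the grips squeezed to 45 mm the spring holds the tongs in the fingers, jaw edges still 31 mm apart.
- tongs_left (a joint): Angle of the left arm of the tongs (the right one follows it): 0 sprung open, about 0.084 rad on the small weight, 0.118 rad jaws shut. The jaws move 2.2 times as far as the grips.
- small_weight: The smaller steel check weight, 0.05 kg: upright cylinder 18 mm in diameter and 16 mm high with a neck and a 13 mm knob, 26 mm high in all. Loose on the worktop. Origin at the centre of its underside, z up.
- large_weight: The larger steel check weight, 0.2 kg, same shape: 28 mm in diameter (cylinder 26 mm high), 42 mm high in all. To be left alone. Origin at the centre of its underside.
- balance: Compact white laboratory balance, fixed to the worktop, 140 mm (x) by 110 mm (y), body top 30 mm above the worktop, black display strip at the front (-x). Origin at the centre of its underside; its highest part is the pan.
- pan (a point): Centre of the flat top of the round steel pan of the balance: pan 82 mm in diameter, its top 40 mm above the worktop, with shallow turned grooves (look only), the inner one 42 mm in diameter. The pan does not move.
- vial: Bystander: capped sample vial, 25 mm in diameter, 54 mm high, standing behind the weights. Origin at the centre of its underside.
Things that resemble listed ones, but are neither listed nor needed, are in the scene too. What is shaped like the tongs but green is not meant.

How it is judged:
On the way:
1. the small weight is lifted in the jaws of the held tongs (height (world z) of small_weight above 0.015 m and contact force between tongs and small_weight above 0.5 N and contact force between the fingers and tongs above 0.5 N), for 0.2 s.
At the end, for the whole second after the job is handed in: The small weight stands upright (within 0.15 rad) and still on the pan, its centre within 20 mm of the pan's; the tongs rest level on the worktop, touching neither weight nor balance; the large weight is within 20 mm and the vial within 30 mm of where it was (horizontal distance between small_weight and pan below 0.02 m and height (world z) of small_weight between 0.037 and 0.043 m and angle between small_weight's own z axis and vertical below 0.15 rad and linear speed of each of small_weight, tongs below 0.02 m/s and height (world z) of tongs between -0.004 and 0.006 m and angle between tongs's own z axis and vertical below 0.12 rad and contact force between tongs and small_weight below 0.05 N and contact force between tongs and balance below 0.05 N and distance of large_weight from where it was at the start of the episode below 0.02 m and distance of vial from where it was at the start of the episode below 0.03 m).
It fails at once if the gripper touches the small weight (contact force between the fingers and small_weight above 0.3 N).
It fails at once if the small weight is let fall onto the balance (falling freely faster than 0.6 m/s, about 18 mm) (horizontal distance between small_weight and pan below 0.08 m and linear speed of small_weight above 0.6 m/s and contact force between tongs and small_weight below 0.05 N).
It fails at once if the balance is pressed with more than 20 N (contact force between any of tongs, small_weight, the arm, the fingers and balance above 20 N).
It fails at once if the large weight is moved more than 20 mm (distance of large_weight from where it was at the start of the episode above 0.02 m).
It fails at once if the vial is moved more than 30 mm (distance of vial from where it was at the start of the episode above 0.03 m).
It also fails if it takes over 64 s, if anything falls off the work surface, if the arm or the gripper's body presses on something with over 40 N, if the wrist force passes 120 N, or if a joint passes its speed limit or range.

## Working session

There is one attempt and no reset: what is moved stays moved. The work goes in short steps, each a Python script; the robot and the scene stay as the last script left them, time stands still between calls to the robot, and variables do not carry over. Pictures are saved under pics/ and viewed, at most 10 in all, crops included, and the job is handed in when it is done.

```bash
mkdir -p pics; ls; python3 - <<'E'
from station import *
import cv2
for n in("scene","top"):
    i=read_camera(n);cv2.imwrite(f"pics/{n}0.png",i[:,:,::-1]);c=camera_info(n);print({k:(v.tolist() if hasattr(v,'tolist') else v) for k,v in c.items()})
print(get_ee_rot(),get_time())
E
```

```text
pics
{'intrinsics': [[547.2484102721505, 0.0, 327.75052883117667], [0.0, 547.2484102721505, 242.2196779362667], [0.0, 0.0, 1.0]], 'T': [[-0.8246001258452365, 0.44817174248234876, -0.3452198164885026, 0.23116061099776783], [-0.565713887098325, -0.6549441587956599, 0.5010149167475444, 0.18239865292085308], [-0.0015589740612585157, 0.6084326076894468, 0.7936040142918229, 0.8342314166495756], [0.0, 0.0, 0.0, 1.0]]}
{'intrinsics': [[453.7492137951718, 0.0, 326.5693317192013], [0.0, 453.7492137951718, 237.77043530197025], [0.0, 0.0, 1.0]], 'T': [[-0.00291077053529158, 0.9967343498029086, -0.08069797604564655, 0.5050511139115478], [-0.9999850464653139, -0.003274857966588044, -0.0043797432644487435, -0.3091380326768571], [-0.0046297149647346065, 0.08068402089801635, 0.9967289774613125, 1.0562413920313647], [0.0, 0.0, 0.0, 1.0]]}
[-6.42354613e-04  9.91703820e-01  1.28542267e-01 -7.29573066e-05] 0.1
```

View pics/top0.png

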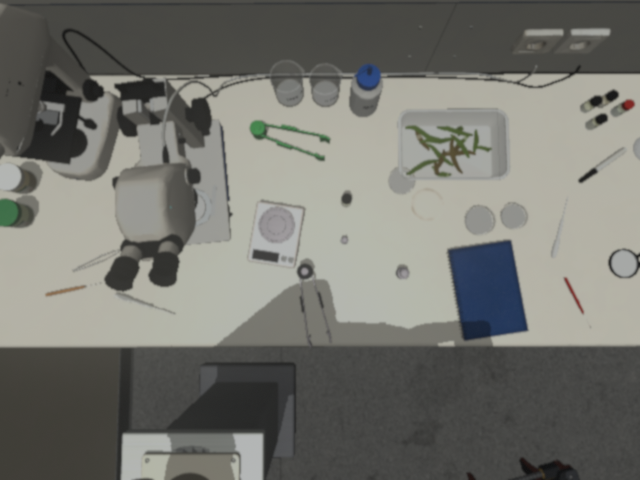

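View pics/scene0.png

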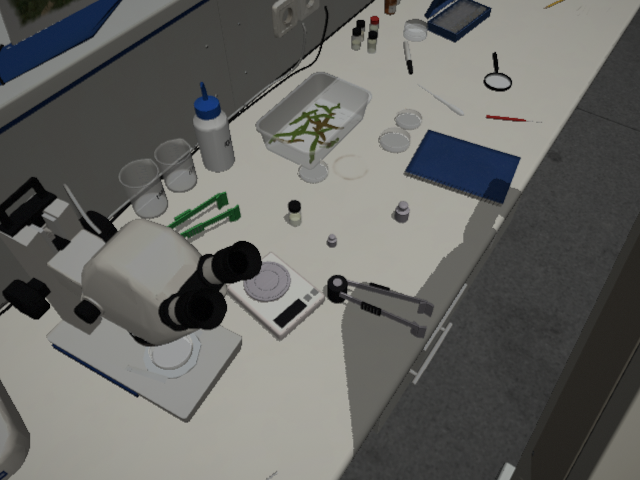

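Top view: the black-heeled tongs have their heel at (306,271) and jaws at about (310–330,340). The green tongs at (258,130) are the decoy. Of the knobbed weights, the one at (345,239) is small and the one at (402,271) is large. The vial is at (346,199) and the balance pan at (276,224). I'll confirm this in an enlarged crop.

```bash
cat > h.py <<'E'
from station import *
import numpy as np, cv2
def px2w(n,u,v,z):
    c=camera_info(n);K=np.array(c["intrinsics"]);T=np.array(c["T"])
    d=np.linalg.solve(K,[u,v,1.]);d=T[:3,:3]@(d*[1,-1,-1]);o=T[:3,3]
    return (o+d*(z-o[2])/d[2])[:2]
def w2px(n,p):
    c=camera_info(n);K=np.array(c["intrinsics"]);T=np.array(c["T"])
    q=T[:3,:3].T@(np.array(p)-T[:3,3])*[1,-1,-1];q=K@q;return q[:2]/q[2]
E
python3 - <<'E'
import cv2
a=cv2.imread("pics/top0.png")[180:350,240:420];b=cv2.imread("pics/scene0.png")[190:350,220:450]
cv2.imwrite("pics/c1.png",cv2.resize(a,None,fx=3.5,fy=3.5,interpolation=cv2.INTER_CUBIC))
cv2.imwrite("pics/c2.png",cv2.resize(b,None,fx=3.4,fy=3.4,interpolation=cv2.INTER_CUBIC))
E
```

```text
(no output)
```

View pics/c1.png

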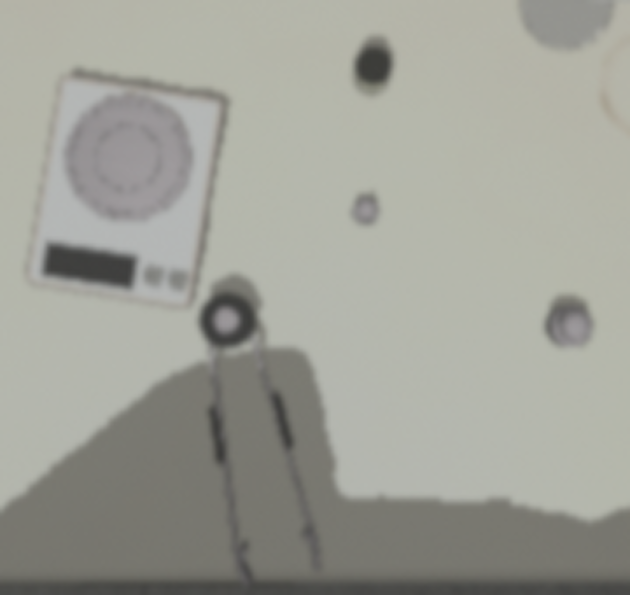

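View pics/c2.png

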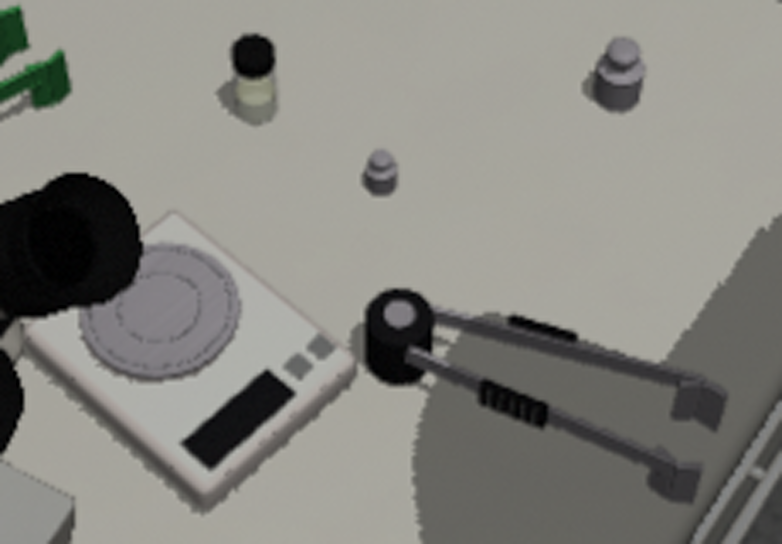

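```bash
python3 - <<'E'
from h import *
A=lambda u,v,z:px2w("top",240+u/3.5,180+v/3.5,z)
B=lambda u,v,z:px2w("scene",220+u/3.4,190+v/3.4,z)
f=lambda *a:print(*[np.round(x,4) if not isinstance(x,str) else x for x in a])
h=A(227,320,.042);gl=A(216,434,.042);gr=A(283,420,.042);j=A(282,572,.036)
f("heel",h,B(401,315,.042)); f("grips",gl,gr,(gl+gr)/2,np.linalg.norm(gl-gr))
gs=(B(543,327,.042)+B(512,402,.042))/2; f("grips scene",gs, np.linalg.norm(gs-B(401,315,.042)))
f("jaw",j,"len",np.linalg.norm(j-h),"yaw",np.degrees(np.arctan2(*(j-h)[::-1])),np.degrees(np.arctan2(*((gl+gr)/2-h)[::-1])),np.linalg.norm((gl+gr)/2-h))
f("small",A(366,208,.026),B(381,157,.026),B(381,176,.008))
f("pan",A(129,156,.04),B(160,307,.04)); f("large",A(573,326,.042),B(623,50,.042));f("vial",A(374,63,.054),B(253,52,.054))
for x in [A(63,72,.03),A(228,97,.03),A(190,306,.03),A(28,281,.03)]: f("balcorner",x)
E
```

```text
heel [ 0.512  -0.2561] [ 0.5115 -0.2552]
grips [ 0.44   -0.2491] [ 0.4487 -0.2916] [ 0.4444 -0.2704] 0.0433
grips scene [ 0.4432 -0.2667] 0.0692
jaw [ 0.353  -0.2907] len 0.1628 yaw -167.7135 -168.0413 0.0692
small [ 0.5845 -0.3456] [ 0.5842 -0.3442] [ 0.5844 -0.3447]
pan [ 0.6175 -0.1927] [ 0.6165 -0.1908]
large [ 0.5076 -0.4762] [ 0.5073 -0.4748]
vial [ 0.6751 -0.3503] [ 0.6726 -0.3472]
balcorner [ 0.674  -0.1481]
balcorner [ 0.6571 -0.2559]
balcorner [ 0.5212 -0.2315]
balcorner [ 0.5376 -0.1268]
```

The crop confirms it: black-heeled tongs, with the small knobbed weight next to the balance. Heel-to-grip measures 69 mm (70 given) and the two cameras agree to about 2 mm, so I'll grasp the tongs now.

```bash
cat >> h.py <<'E'
def Q(deg):
    a=np.radians(deg)/2;return [0,np.cos(a),np.sin(a),0]
def st(s=""): print(s,"t",round(get_time(),2),"tcp",np.round(get_tcp_pos(),4),"w",round(88*float(get_grip_width()),1),"ff",np.round(get_finger_force(),1),"ft",np.round(get_ft_force(),1))
E
python3 - <<'E'
from h import *
q=Q(192); x,y=.4438,-.2695
move_pose([x,y,.12],q);print(np.round(get_joint_pos(),2))
movel([x,y,.013],v=.08);st("down")
command_gripper(45/88);st("gripped")
movel([x,y,.113],v=.08);st("up")
for n in("scene","top"):cv2.imwrite(f"pics/{n}1.png",read_camera(n)[:,:,::-1])
a=cv2.imread("pics/scene1.png")[150:390,200:480];cv2.imwrite("pics/s1.png",cv2.resize(a,None,fx=2.5,fy=2.5))
E
```

```text
[-0.57  0.42  1.93 -0.    0.79 -2.35]
down t 3.58 tcp [ 0.4442 -0.2697  0.0135] w 88.1 ff 0.0 ft [ 0.2 -0.6 -0.6]
gripped t 4.4 tcp [ 0.4437 -0.2695  0.013 ] w 45.0 ff 5.7 ft [-1.6 -0.2  1.5]
up t 5.8 tcp [ 0.4435 -0.2693  0.1125] w 45.0 ff 5.1 ft [ 0.4  0.1 -1.2]
```

View pics/s1.png

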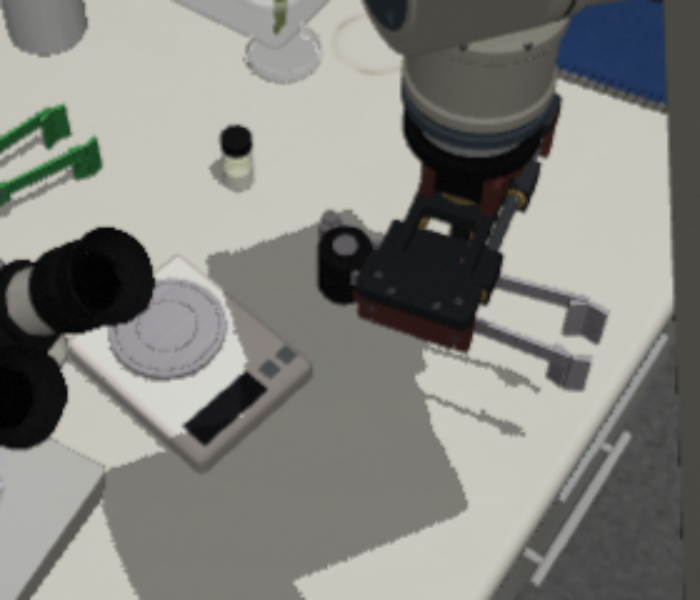

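The tongs are held level (width 45 mm, 5 N). Next is a hover over the small weight with yaw 105° and a check there.

```bash
python3 - <<'E'
from h import *
hp=px2w("scene",338,247.2,.1415);t=get_tcp_pos()
print("heel rel",np.round(hp-t[:2],4),"exp",np.round(-.07*np.array([np.cos(np.radians(192)),np.sin(np.radians(192))]),4))
W=np.array([.5844,-.345]);a=np.radians(105);g=W-.085*np.array([np.cos(a),np.sin(a)])
move_pose([*g,.113],Q(105));movel([*g,.013+.034],v=.08);st("hover");print(np.round(get_joint_pos(),2))
for n in("scene","top"):cv2.imwrite(f"pics/{n}2.png",read_camera(n)[:,:,::-1])
u=w2px("scene",[*W,.03]).astype(int);v=w2px("top",[*W,.03]).astype(int);print(u,v)
f=lambda n,u:cv2.resize(cv2.imread(f"pics/{n}2.png")[u[1]-40:u[1]+40,u[0]-40:u[0]+40],(400,400),interpolation=cv2.INTER_CUBIC)
cv2.imwrite("pics/h2.png",np.hstack([f("scene",u),f("top",v)]))
E
```

```text
heel rel [0.07   0.0134] exp [0.0685 0.0146]
hover t 8.18 tcp [ 0.6068 -0.4274  0.0475] w 45.0 ff 5.1 ft [ 0.1  0.9 -0.5]
[-0.63  0.79  1.42 -0.    0.93 -0.89]
[332 234] [344 239]
```

View pics/h2.png

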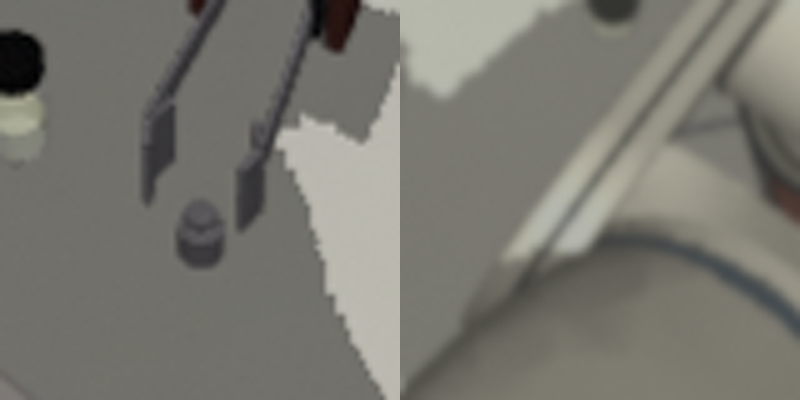

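```bash
python3 - <<'E'
from h import *
t=get_tcp_pos();a=np.radians(105);R=np.array([[np.cos(a),-np.sin(a)],[np.sin(a),np.cos(a)]])
o=lambda p:np.round((w2px("scene",p)-[292,194])*5)
for z in(.034,.070):
  for x in(.073,.085,.097):
    print(z,x,*[o([*(t[:2]+R@[x,y]),z+t[2]-.047]) for y in(-.0205,-.0155,.0155,.0205)])
for u,v in((150,205),(243,230)):
  print(R.T@(px2w("scene",292+u/5,194+v/5,.034)-t[:2]))
E
```

```text
0.034 0.073 [160. 156.] [172. 159.] [250. 180.] [263. 184.]
0.034 0.085 [149. 179.] [161. 183.] [240. 204.] [253. 208.]
0.034 0.097 [138. 203.] [151. 206.] [229. 228.] [242. 232.]
0.07 0.073 [159.  94.] [172.  97.] [252. 119.] [265. 122.]
0.07 0.085 [148. 117.] [161. 121.] [241. 143.] [255. 146.]
0.07 0.097 [137. 141.] [150. 145.] [231. 167.] [244. 170.]
[ 0.09580139 -0.01614029]
[0.09545993 0.02027806]
```

The jaws appear where they were predicted to within about 1 mm, straddling the weight. I'll descend, squeeze and lift.

```bash
python3 - <<'E'
from h import *
x,y,_=get_tcp_pos();x,y=.6064,-.4271
hit=movel([x,y,.0145],v=.05,until_force=6);st(f"low {hit}")
if not hit:
    command_gripper(32/88);st("squeezed")
    movel([x,y,.1],v=.06);wait(.2);st("up")
cv2.imwrite("pics/scene3.png",read_camera("scene")[:,:,::-1])
u=w2px("scene",[.5844,-.345,.1]).astype(int)
cv2.imwrite("pics/l3.png",cv2.resize(cv2.imread("pics/scene3.png")[u[1]-50:u[1]+50,u[0]-60:u[0]+60],None,fx=5,fy=5,interpolation=cv2.INTER_CUBIC));print(u)
E
```

```text
low False t 9.08 tcp [ 0.6066 -0.4272  0.0145] w 45.2 ff 5.1 ft [-0.4 -0.6 -0.8]
squeezed t 9.4 tcp [ 0.6066 -0.4273  0.0148] w 36.3 ff 30.0 ft [-0.9  0.1 -0.3]
up t 11.18 tcp [ 0.6063 -0.427   0.0997] w 36.2 ff 30.0 ft [-1.4  0.2 -1.4]
[332 210]
```

View pics/l3.png

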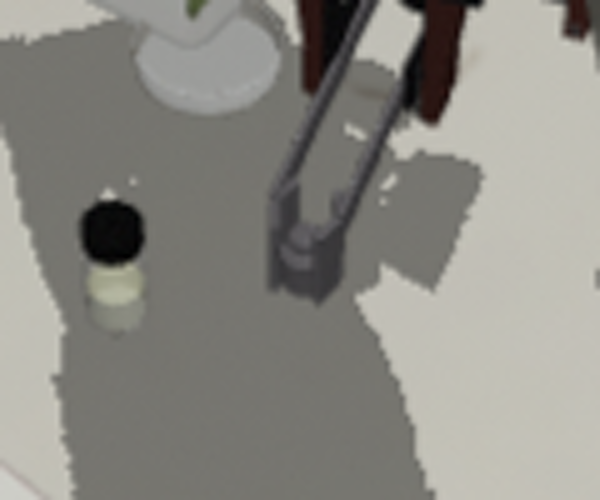

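The weight is up in the jaws (width 36.2 mm). Moving it to the pan.

```bash
python3 - <<'E'
from h import *
P=np.array([.617,-.192]);a=np.radians(85);g=P-.085*np.array([np.cos(a),np.sin(a)])
move_pose([*g,.1],Q(85));st("over")
movel([*g,.0585],v=.04);st("near")
print(movel([*g,.0525],v=.01,until_force=2.5));st("contact")
cv2.imwrite("pics/scene4.png",read_camera("scene")[:,:,::-1])
u=w2px("scene",[*P,.05]).astype(int)
cv2.imwrite("pics/l4.png",cv2.resize(cv2.imread("pics/scene4.png")[u[1]-50:u[1]+50,u[0]-60:u[0]+60],None,fx=5,fy=5,interpolation=cv2.INTER_CUBIC));print(u)
E
```

```text
over t 11.88 tcp [ 0.6101 -0.2767  0.1004] w 35.7 ff 30.0 ft [ 1.4 -0.4 -2. ]
near t 13.07 tcp [ 0.6098 -0.2767  0.0588] w 35.9 ff 30.0 ft [ 0.7  0.  -1.4]
True
contact t 13.57 tcp [ 0.6095 -0.277   0.0534] w 36.0 ff 30.0 ft [ 0.6 -1.8  2. ]
[266 276]
```

View pics/l4.png

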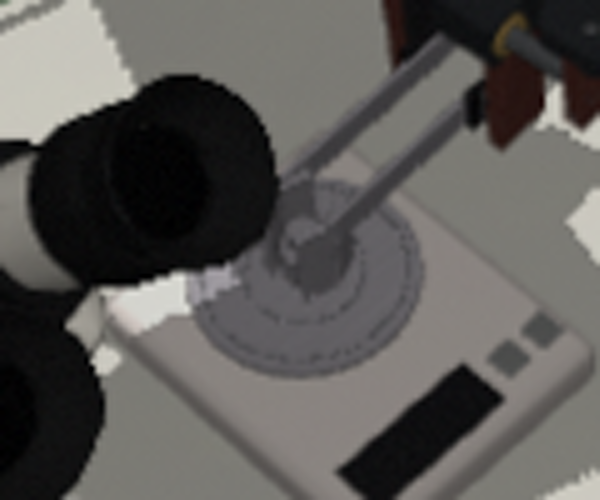

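The weight is seated near the pan centre, inside the inner groove. I'll release it, then return the tongs to the clear spot where I picked it up.

```bash
python3 - <<'E'
from h import *
x,y,z=get_tcp_pos()
command_gripper(45/88);wait(.3);st("released")
movel([x,y,.12],v=.05);st("up")
x,y=.6064,-.4271
move_pose([x,y,.12],Q(105));movel([x,y,.018],v=.08)
print(movel([x,y,.0125],v=.01,until_force=2));st("down")
command_gripper(1.0);wait(.2);st("open")
movel([x,y,.2],v=.12)
move_pose([.25,-.60,.25],Q(45));wait(.3);st("away")
for n in("scene","top"):cv2.imwrite(f"pics/{n}5.png",read_camera(n)[:,:,::-1])
a=cv2.imread("pics/scene5.png")[170:330,220:440]
b=cv2.imread("pics/top5.png")[170:330,230:430]
cv2.imwrite("pics/f5.png",np.hstack([cv2.resize(a,(400,291)),cv2.resize(b,(400,291))]))
cv2.imwrite("pics/f5.png",np.vstack([cv2.imread("pics/f5.png"),np.hstack([cv2.resize(cv2.imread("pics/scene5.png")[240:320,230:330],(400,300),interpolation=2),cv2.resize(cv2.imread("pics/top5.png")[195:255,245:325],(400,300),interpolation=2)])]))
E
```

```text
released t 14.31 tcp [ 0.609  -0.2765  0.053 ] w 45.3 ff 5.1 ft [ 0.3 -0.9 -1. ]
up t 15.8 tcp [ 0.6093 -0.2768  0.1196] w 44.8 ff 5.1 ft [ 0.4 -0.2 -0.1]
True
down t 18.4 tcp [ 0.6064 -0.427   0.0128] w 45.1 ff 5.0 ft [ 0. -0.  5.]
open t 19.42 tcp [ 0.6057 -0.4266  0.0119] w 88.1 ff 0.0 ft [ 0.1 -0.2  0.4]
away t 22.92 tcp [ 0.2507 -0.5998  0.2498] w 88.1 ff 0.0 ft [ 0.2 -0.5  0.5]
```

View pics/f5.png

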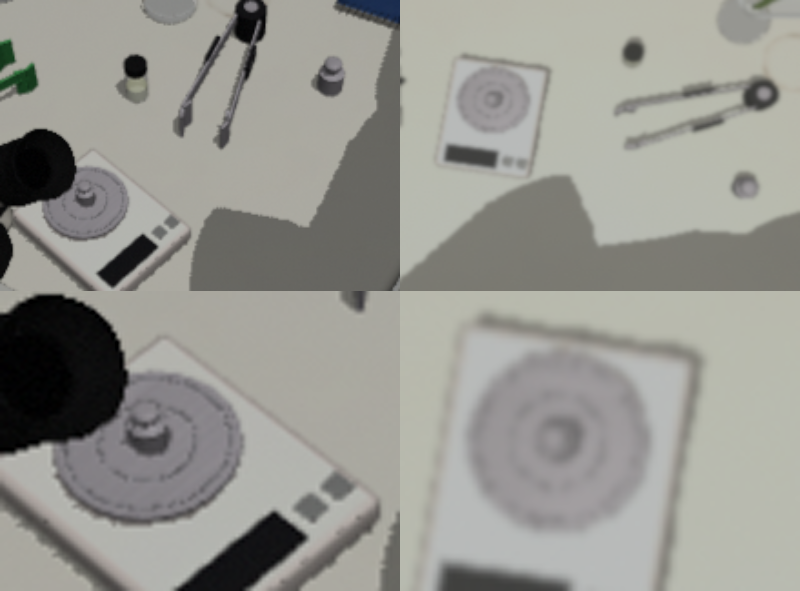

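The picture shows the small weight standing upright at the centre of the pan, at (560,438) in the enlarged top crop. The tongs rest flat on the worktop, clear of the balance, and the vial and large weight have not moved. Handing in.

```bash
python3 -c "
from station import *
print(job_done())"
```

```text
the job is handed in; nothing more can be done
None
```

The job is handed in at about 23 s of the 64 s allowed: in the last pictures the small weight stands upright at the pan's centre, the tongs rest flat on the worktop clear of the balance, and the large weight and vial look unmoved; the hand-in call returned no verdict.

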